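Clear the build plate into the parts trays

TASK

The print run is done: take the four finished parts (orange gear with its hub, white bearing block, blue wing knob, green housing) off the build plate one at a time and set each down upright, not dropped, flat on the free floor of the tray that already holds a part like it. Leave the striped purge tower and the failed, half-printed gear where they are on the plate.

Things in the scene. Friction and masses are not known exactly. Their poses are not given: they have to be found in the camera images.
- gear: Finished print: orange spur gear with a tall hub. Toothed disc 50 mm across and 12 mm thick, hub 24 mm in diameter standing on it up to 38 mm total height. Stands on the build plate, a dark sheet 256 x 256 x 3 mm on the bench. Origin: centre of its underside; z up. About 35 g. Grip the hub.
- bearing_block: Finished print: white bearing block (pillow block). Foot 56 (x) x 28 (y) x 10 mm; above it a body 36 mm long (x) and 24 mm thick (y) with a rounded top, 46 mm total height, with flat faces on the two y sides. Origin: centre of its underside; z up. About 45 g. Grip across y (24 mm) on the flat faces. Stands on the build plate.
- wing_knob: Finished print: blue wing knob. Round foot 40 mm in diameter, 14 mm high; on it an upright wing 52 mm long (x), 12 mm thick (y), up to 40 mm total height. Origin: centre of its underside; z up. About 30 g. Grip the wing across y (12 mm). Stands on the build plate.
- housing: Finished print: green open-topped sensor housing, a small box 50 (x) x 40 (y) x 34 mm high with 3 mm walls. Origin: centre of its underside; z up. About 32 g. Grip its outside across y (40 mm). Stands on the build plate.
- purge_tower: Purge tower, waste: square block 30 x 30 x 44 mm in thin white, orange, blue and green layers. It stays on the build plate. Origin: centre of its underside; z up.
- failed_gear: Failed print: orange gear that stopped early, a toothed disc 50 mm across and only 8 mm thick, no hub, with the open infill lattice showing on top. It stays on the build plate. Origin: centre of its underside; z up.
- gear_tray: Shallow dark-grey parts tray that already holds one orange gear like the finished one. Fixed. Outside 172 (x) x 96 (y) x 18 mm high, walls and floor 4 mm thick. Origin: centre of its underside; x along its length, towards the end where the earlier part stands, 38 to 45 mm from the origin. The -x half is free; its middle is at x = -41 mm.
- bearing_block_tray: Shallow dark-grey parts tray that already holds one white bearing block. Fixed. Outside 172 (x) x 96 (y) x 18 mm high, walls and floor 4 mm thick. Origin: centre of its underside; x along its length, towards the end where the earlier part stands, 38 to 45 mm from the origin. The -x half is free; its middle is at x = -41 mm.
- wing_knob_tray: Shallow dark-grey parts tray that already holds one blue wing knob. Fixed. Outside 172 (x) x 96 (y) x 18 mm high, walls and floor 4 mm thick. Origin: centre of its underside; x along its length, towards the end where the earlier part stands, 38 to 45 mm from the origin. The -x half is free; its middle is at x = -41 mm.
- housing_tray: Shallow dark-grey parts tray that already holds one green open-topped housing. Fixed. Outside 172 (x) x 96 (y) x 18 mm high, walls and floor 4 mm thick. Origin: centre of its underside; x along its length, towards the end where the earlier part stands, 38 to 45 mm from the origin. The -x half is free; its middle is at x = -41 mm.

How it is judged:
By the outcome, as a careful person would: the job done as asked, in the order asked, and still so for the second after the job is handed in, with the robot touching nothing.
It also fails if it takes over 96 s, if anything falls off the work surface, if the arm or the gripper's body presses on something with over 40 N, if the wrist force passes 120 N, or if a joint passes its speed limit or range.

ROBOT

A 6-joint arm with a two-finger parallel gripper is mounted at the origin on the work surface. World frame = base frame: x ahead of the robot, y to its left, z up, the work surface at z = 0. Lengths are in mm, angles in rad, forces in N, time in s.
With the tool pointing down it reaches from about 350 to 775 mm from the base axis. Payload 5.5 kg.
Tool frame: the origin (TCP) lies midway between the tips of the shut fingers; the grasp point (between the pads) lies ctrl.pinch_z behind it (ctrl.pinch_z is the distance from the TCP to the grasp point, in mm); z points along the fingers, y is the line along which they close (so a half turn about z gives the same grasp; the last joint's range is limited). The gripper opens to 85 mm and grips with 20 to 120 N. Pads are 22 mm wide; open, the fingers measure 114 mm over their backs; the gripper's body (76 mm by 85 mm) begins 54 mm behind the grasp point. The pads swing forward as they close: fully open they stand 13 mm farther back than shut.
Start: joints at [1.052, 0.313, 0.046, 1.304, 0, 1.431], TCP at [212.666, 534.271, 231.323] pointing down, gripper open.
Joint ranges: [-2.76, 2.76], [-0.86, 1.69], [-1.03, 1.26], [-2.2, 2.34], [-1.47, 1.5], [-3.14, 3.14]. Speed limits (rad/s): [2.57, 2.57, 3.14, 3.14, 3.14, 3.14].

INTERFACE

Orientations are given as a 3x3 rotation matrix whose columns are the frame's x, y, z axes.
In Python, from rig import ctrl gives the robot as it stands. The module is installed in compiled form; this text tells all that it offers.
- The arm moves only by the tool drive_tool, never from a script. Its argument "rows" is a list that holds one entry, the list of rows, each a list of 5 numbers: the closure, from 0 (fully open) to 1 (shut), then the shift along the tool's x, y, z normalised to -1 to 1, where 1 is 0.2 m, then the turn about the tool's z normalised to -1 to 1, where 1 is pi rad. In form: [[[fingers, tx, ty, tz, yaw], ...]]. A call has 1 to 12 rows; each row is the pose to reach, as a shift and turn from the pose commanded when the call began, along the tool's axes at that moment, turning the shorter way round; what a row does not reach only later rows make up. A row lasts 1/10 s, in which the tool goes at most 50 mm and 8.59 degrees, less where a joint would pass 70% of its speed; a pose out of reach is approached as far as the arm can. A call with a number of a shift or a turn outside -1 to 1 is refused whole. A call with a gripper value outside its range is refused whole. The fingers move at their own pace and stop on an object; the grip force is fixed at half the most. Time passes only in rows, so rows that repeat a pose let the fingers close. It gives the time, the measured TCP pose, the force, the opening and the grip force at its end, in the units of the state.
- ctrl.observe(): the state, without advancing time (a new reading comes with each control period).
- ctrl.grab_frame(name): name is "scene" or "top"; returns a dict with "image" (400x640x3 uint8, red, green, blue), "intrinsics" (3x3 intrinsics, pixels), "rvec" (rotation vector, rad) and "tvec" (3), from world to camera coordinates, as OpenCV has them. Camera axes: x right, y down, z forward; pixel columns grow to the right and rows downward; lengths in mm; the calibration is good to about 2 mm. A picture is of the moment at which its call begins. There is no depth.
- ctrl.job_done(): hands the job in; it is judged then, once.
The state is a dict: "clock": time; "joints": joint angles; "joint_vel": joint speeds; "effort": joint torques, N m; "tcp_pos": TCP position; "tool_rot": TCP orientation; "contact_force": force on the tool from outside, world axes, zero at the start; "moment": the same for the moment, N m; "width": opening from 0.0 (shut) to 1.0 (fully open); "gripper_force": force on a finger pad.
Only numpy, scipy, OpenCV 4.12 (cv2) and the standard library are available. Lean on these libraries where they do the work, as an engineer would, in place of code of your own. Each camera call takes 0.05 s, during which the arm holds its last target. There are 200 camera calls.

## Working session

There is one attempt and no reset: what is moved stays moved. The work goes in short steps, Python scripts to look and compute and a tool call to move; the robot and the scene stay as the last step left them, time stands still between calls to the robot, and variables do not carry over. Pictures are saved under pics/ and viewed, at most 14 in all, crops included, and the job is handed in when it is done.

Besides the shell and the picture viewer there is one more tool, called as name(argument=value, ...), one argument or row to a line, values as JSON. drive_tool: Moves the arm, as the interface text tells. Scaled input: -1 to 1 covers 0.2 m each way for a shift and pi rad each way for a turn. Its arguments: {"type":"object","properties":{"rows":{"type":"array"}},"required":["rows"]}

```bash
mkdir -p pics; ls
python3 - <<'E'
from rig import ctrl
import cv2,numpy as np
s=ctrl.observe()
print(s['clock'],s['tcp_pos'],s['tool_rot'],s['width'],ctrl.pinch_z)
for n in('top','scene'):
    f=ctrl.grab_frame(n); cv2.imwrite(f'pics/{n}0.png',f['image'][:,:,::-1]); 
    np.savez(f'{n}0.npz',**f)
    R=cv2.Rodrigues(np.array(f['rvec']))[0]; print(n,f['intrinsics'],(-R.T@np.array(f['tvec']).ravel()).round(),R.round(2))
E
```

```text
pics
0.0 [212.3852166  533.79780274 230.40969884] [[-9.29104378e-01  3.69816447e-01 -9.22018070e-04]
 [ 3.69817486e-01  9.29103139e-01 -1.54403432e-03]
 [ 2.85640597e-04 -1.77554745e-03 -9.99998383e-01]] 0.9955836950154744 18.700000000000003
top [[390.58479821   0.         321.55223554]
 [  0.         390.58479821 198.5594323 ]
 [  0.           0.           1.        ]] [423.  -3. 960.] [[-0.02 -1.   -0.01]
 [-0.99  0.02 -0.14]
 [ 0.14  0.01 -0.99]]
scene [[500.83753737   0.         322.64798206]
 [  0.         500.83753737 213.17751536]
 [  0.           0.           1.        ]] [1089. -278. 1040.] [[ 0.51  0.86 -0.01]
 [ 0.75 -0.44 -0.5 ]
 [-0.43  0.25 -0.87]]
```

View pics/top0.png

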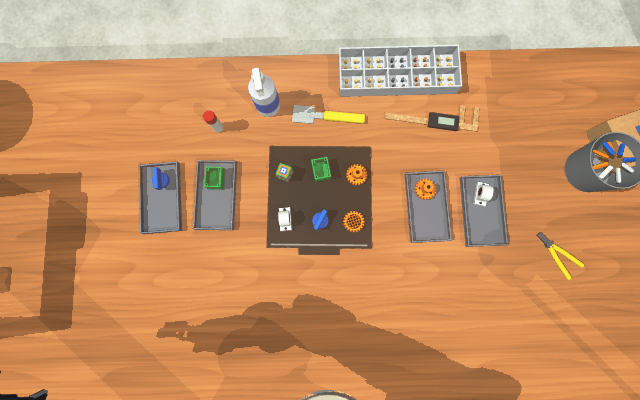

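View pics/scene0.png

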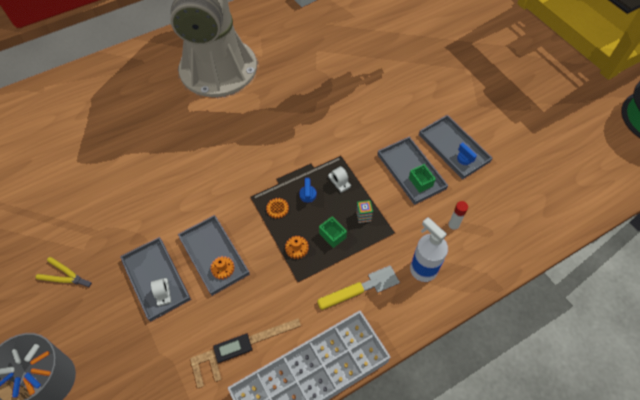

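The top view shows the plate at px (267-372, 147-248). The parts on it are:
- tower (284,172)
- housing (320,168)
- gear (356,174)
- block (284,218)
- knob (320,220)
- failed gear (354,221)

The trays are knob (160,198), housing (215,195), gear (429,206) and block (484,210). The scene view shows the same layout. Next I'll zoom in.

Run:
```python
import cv2
a=cv2.imread('pics/top0.png')[140:255,262:378]; b=cv2.imread('pics/scene0.png')[150:282,245:398]
a=cv2.resize(a,(525,520),interpolation=cv2.INTER_CUBIC); cv2.imwrite('pics/ca.png',a)
cv2.imwrite('pics/cb.png',cv2.resize(b,None,fx=4,fy=4,interpolation=cv2.INTER_CUBIC))
```

```text
(no output)
```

View pics/ca.png

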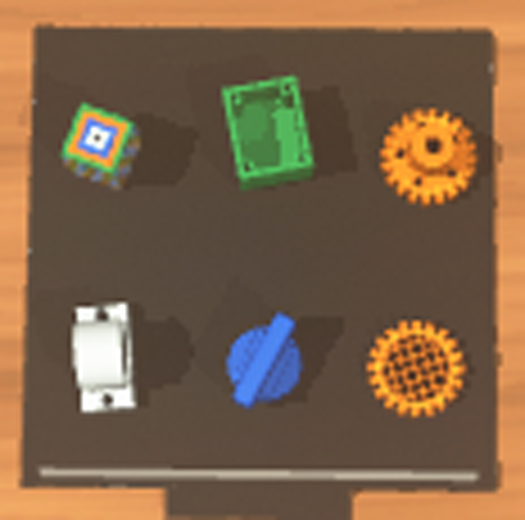

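View pics/cb.png

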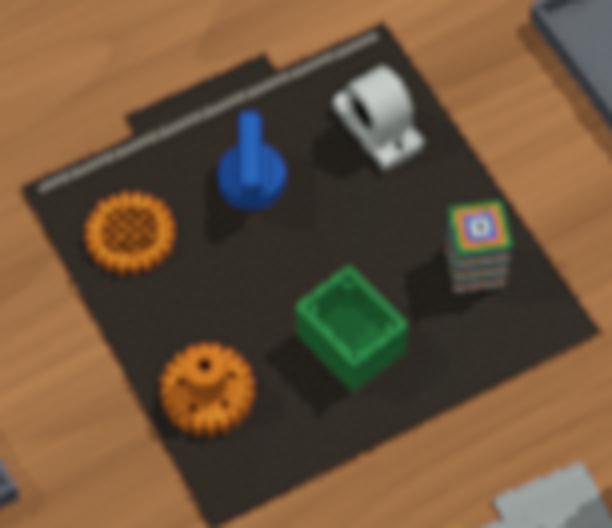

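The crops show the housing rim, the gear's hub hole, the knob's wing and the block's foot clearly. In crop A the hub hole is at (432,146), the housing rim corners at about (222,88), (297,76), (312,173), (238,187), and the wing runs from (282,318) to (245,400). Now I'll measure with masks and triangulation.

```bash
cat > m.py <<'E'
import cv2,numpy as np
class Cam:
    def __init__(s,f):
        s.img=f['image'];s.K=np.array(f['intrinsics']);s.rv=np.array(f['rvec'],float).ravel();s.t=np.array(f['tvec'],float).ravel()
        s.R=cv2.Rodrigues(s.rv)[0];s.P=s.K@np.c_[s.R,s.t];s.c=-s.R.T@s.t
        s.hsv=cv2.cvtColor(s.img,cv2.COLOR_RGB2HSV)
    def ray(s,p,z):
        p=np.atleast_2d(np.asarray(p,float)); d=(np.c_[p,np.ones(len(p))]@np.linalg.inv(s.K).T)@s.R
        return (s.c+d*((z-s.c[2])/d[:,2])[:,None])
    def mask(s,lo,hi,box,k=4):
        x0,y0,x1,y1=box
        c=cv2.resize(s.img[y0:y1,x0:x1],None,fx=k,fy=k,interpolation=cv2.INTER_CUBIC)
        m=cv2.inRange(cv2.cvtColor(c,cv2.COLOR_RGB2HSV),lo,hi)
        n,l,st,_=cv2.connectedComponentsWithStats(m)
        m=(l==1+np.argmax(st[1:,4])).astype(np.uint8)
        ct=max(cv2.findContours(m,0,cv2.CHAIN_APPROX_NONE)[0],key=cv2.contourArea)[:,0]
        return (ct+.5)/k-.5+[x0,y0]
def tri(A,B,pa,pb):
    X=cv2.triangulatePoints(A.P,B.P,np.array(pa,float).reshape(-1,2).T,np.array(pb,float).reshape(-1,2).T);return (X[:3]/X[3]).T
def load(i):
    return [Cam(dict(np.load(f'{n}{i}.npz'))) for n in('top','scene')]
E
python3 - <<'E'
from m import *
T,S=load(0); np.set_printoptions(precision=1,suppress=True)
ca=lambda p:np.array(p,float)/[525/116,520/115]+[261.6,139.6]
cb=lambda p:np.array(p,float)/4+[244.6,149.6]
def show(n,pa,pb): print(n,tri(T,S,ca(pa),cb(pb)).tolist().__repr__() if 0 else '\n',tri(T,S,ca(pa),cb(pb)))
show('hub hole',[(432,146)],[(205,364)])
# scene-left = -y.. ; order by world: a's left=+y, up=+x
show('housing rim a:TL,TR,BR,BL',[(222,88),(297,76),(312,173),(238,187)],[(407,322),(353,362),(297,312),(350,266)])
show('wing ends',[(286,318),(240,402)],[(252,188),(250,114)])
show('tower top',[(97,137)],[(480,227)])
show('block foot holes',[(105,315),(108,400)],[(406,146),(342,100)])
show('plate corners',[(35,28),(493,32),(497,490),(22,485)],[(597,330),(215,525),(25,187),(383,25)])
# masks
g=T.mask((5,120,60),(22,255,255),(340,155,373,190)); (c,r)=cv2.minEnclosingCircle(g.astype(np.float32)); print('gear disc z15',T.ray(c,15),r*2.43)
g=S.mask((5,120,60),(22,255,255),(282,232,312,262)); e=cv2.fitEllipse(g.astype(np.float32)); print('gear scene',S.ray(e[0],12))
k=T.mask((100,80,40),(125,255,255),(310,205,335,235)); print('knob',T.ray(cv2.minAreaRect(k.astype(np.float32))[0],17))
h=T.mask((45,80,30),(80,255,255),(308,153,335,184)); q=cv2.minAreaRect(h.astype(np.float32)); print('housing',T.ray(cv2.boxPoints(q),37))
w=T.mask((0,0,140),(180,60,255),(275,204,296,234)); q=cv2.minAreaRect(w.astype(np.float32));print('block foot+body',T.ray(cv2.boxPoints(q),13))
for n,b in dict(knob=(130,155,190,240),hous=(190,155,243,235),gear=(400,165,457,248),block=(457,170,515,252)).items():
    t=T.mask((0,0,30),(180,110,200),b); q=cv2.minAreaRect(t.astype(np.float32)); P=T.ray(cv2.boxPoints(q),18)
    L=np.linalg.norm(np.diff(P,axis=0),axis=1); print('tray',n,P.mean(0),L, q)
    e=P[1]-P[0] if L[0]>L[1] else P[2]-P[1]; e=e*np.sign(e[0]); print('  dir deg',np.degrees(np.arctan2(e[1],e[0])))
E
```

```text
hub hole 
 [[620.2 -83.6  41. ]]
housing rim a:TL,TR,BR,BL 
 [[654.9  27.3  40.1]
 [660.7 -12.3  40. ]
 [610.6 -19.3  25.4]
 [602.8  20.7  31. ]]
wing ends 
 [[530.9  -3.4  36.8]
 [486.8  21.   39.9]]
tower top 
 [[627.8  93.2  48.9]]
block foot holes 
 [[539.   97.   12.8]
 [489.7  87.5   9.4]]
plate corners 
 [[ 700.6  131.1    4.2]
 [ 692.7 -121.2    4.9]
 [ 439.7 -113.1    2.3]
 [ 447.4  140.     0.4]]
gear disc z15 [[619.5 -85.3  15. ]] 28.05872549057007
gear scene [[621.3 -83.5  12. ]]
knob [[510.3   7.2  17. ]]
housing [[655.3  27.2  37. ]
 [662.2 -14.8  37. ]
 [605.5 -23.5  37. ]
 [598.7  18.2  37. ]]
block foot+body [[541.6 112.9  13. ]
 [544.1  80.7  13. ]
 [486.6  75.7  13. ]
 [484.2 107.6  13. ]]
tray knob [574.4 398.8  18. ] [105.5 177.5 102.7] ((159.4589385986328, 197.37217712402344), (71.43444061279297, 42.413021087646484), 88.07481384277344)
  dir deg 3.5456718724858995
tray hous [577.7 263.3  18. ] [176.1 103.1 175.6] ((214.677001953125, 194.66859436035156), (41.357444763183594, 71.06903076171875), 3.1108405590057373)
  dir deg -1.7228726270628465
tray gear [ 536.2 -255.2   18. ] [103.4 175.4 100.7] ((427.8274230957031, 206.30691528320312), (71.90888977050781, 42.03665542602539), 85.21430969238281)
  dir deg 0.7046375742864922
tray block [ 523.2 -388.3   18. ] [105.3 177.7 102.5] ((483.2690124511719, 210.2837371826172), (73.25882720947266, 42.865962982177734), 84.588134765625)
  dir deg 0.1548994026113928
```

Run:
```python
from m import *
T,S=load(0); np.set_printoptions(precision=1,suppress=True)
ca=lambda p:np.array(p,float)/[525/116,520/115]+[261.6,139.6]
cb=lambda p:np.array(p,float)/4+[244.6,149.6]
h=T.ray(ca([(222,88),(297,76),(312,173),(238,187)]),37);print('hous top',h,h.mean(0))
h=S.ray(cb([(407,322),(353,362),(297,312),(350,266)]),37);print('hous scene',h,h.mean(0))
print('foot edge',T.ray(ca([(128,302),(136,408),(83,412)]),13)); print('holes',T.ray(ca([(105,315),(108,400)]),13),S.ray(cb([(406,146),(342,100)]),13))
bx=dict(knob=((130,155,190,240),(415,112,496,180)),hous=((190,155,243,235),(370,133,450,207)),gear=((400,165,457,248),(173,210,253,298)),block=((457,170,515,252),(117,235,194,323)))
for n,b in bx.items():
    C=[]
    for cam,bb in zip((T,S),b):
        t=cam.mask((0,0,30),(180,120,200),bb); hl=cv2.convexHull(t.astype(np.float32))
        for e in np.arange(.5,12,.25):
            q=cv2.approxPolyDP(hl,e,True)
            if len(q)<=4:break
        q=q[:,0]; W=cam.ray(q,18); W0=W-W.mean(0)
        o=np.argsort(np.arctan2(W0[:,1],W0[:,0])); C.append(q[o]); W=W[o]
        print(n,len(q),'ctr',W.mean(0), 'L',np.linalg.norm(W-np.roll(W,1,0),axis=1),'ang',np.degrees(np.arctan2(*((W[1]+W[2])/2-(W[0]+W[3])/2)[[1,0]])))
    if len(C[0])==len(C[1])==4: X=tri(T,S,*C); print('  tri',X.mean(0),X[:,2])
```

```text
hous top [[655.1  26.   37. ]
 [660.6 -14.4  37. ]
 [607.4 -21.   37. ]
 [600.8  18.5  37. ]] [631.    2.3  37. ]
hous scene [[653.8  29.1  37. ]
 [659.9 -10.2  37. ]
 [616.5 -21.2  37. ]
 [606.1  20.1  37. ]] [634.1   4.4  37. ]
foot edge [[543.7  79.9  13. ]
 [486.3  76.3  13. ]
 [484.9 104.7  13. ]]
holes [[536.9  92.4  13. ]
 [491.   91.2  13. ]] [[540.   99.9  13. ]
 [491.   83.7  13. ]]
knob 4 ctr [574.5 399.8  18. ] L [100.5 173.2  93.9 171.5] ang 5.062450395882262
knob 4 ctr [579.3 398.2  18. ] L [104.8 167.8 107.  172.6] ang 4.033174957615671
  tri [575.7 402.6  10.7] [ 0.9  4.6 18.2 19.1]
hous 4 ctr [577.3 263.1  18. ] L [ 98.9 167.7  99.3 171.2] ang -2.395992188552712
hous 4 ctr [581.8 264.6  18. ] L [103.  170.4 102.3 171. ] ang -1.8428284189952255
  tri [578.9 265.9  12.4] [ 4.1  1.5 22.4 21.8]
gear 4 ctr [ 535.5 -254.2   18. ] L [ 99.  170.3  98.9 167. ] ang 2.270996064520219
gear 4 ctr [ 541.9 -255.    18. ] L [ 95.2 178.4  92.2 179.4] ang 1.70244868988914
  tri [ 537.6 -255.3    9.5] [17.5  7.4 -2.1 15.4]
block 4 ctr [ 522.6 -387.9   18. ] L [102.1 169.9 101.4 167.3] ang 0.7647964130098903
block 4 ctr [ 528.8 -388.8   18. ] L [ 96.5 176.9  94.3 177.3] ang 1.3200968591371354
  tri [ 524.3 -390.1    9.9] [16.3  9.6  1.  12.6]
```

drive_tool(
  rows=[
    [[0.4,-1,-0.7,0,-0.12],[0.4,-1,-0.7,0,-0.12],[0.4,-1,-0.7,0,-0.12],[0.4,-1,-0.7,0,-0.12],[0.4,-1,-0.7,0,-0.12],[0.4,-1,-0.7,0,-0.12],[0.4,-1,-0.7,0,-0.12],[0.4,-1,-0.7,0,-0.12]],
  ],
)

```text
clock: 0.9
tcp_pos: [346.3, 330.6, 231.1]
tool_rot: [[-1.0, 0.001, -0.001], [0.001, 1.0, 0.0], [0.001, 0.0, -1.0]]
contact_force: [-0.6, 0.8, -0.2]
width: 0.598
gripper_force: 0.0
```

drive_tool(
  rows=[
    [[0.4,-0.7,-1,0.2,0],[0.4,-0.7,-1,0.2,0],[0.4,-0.7,-1,0.2,0],[0.4,-0.7,-1,0.2,0],[0.4,-0.7,-1,0.2,0],[0.4,-0.7,-1,0.2,0],[0.4,-0.7,-1,0.2,0],[0.4,-0.7,-1,0.2,0]],
  ],
)

```text
clock: 1.7
tcp_pos: [485.5, 131.7, 191.2]
tool_rot: [[-1.0, -0.001, -0.001], [-0.001, 1.0, 0.0], [0.001, 0.0, -1.0]]
contact_force: [0.7, -0.8, 0.6]
width: 0.597
gripper_force: 0.0
```

drive_tool(
  rows=[
    [[0.4,-0.67,-1,0.5,0],[0.4,-0.67,-1,0.5,0],[0.4,-0.67,-1,0.5,0],[0.4,-0.67,-1,0.5,0],[0.4,-0.67,-1,0.5,0],[0.4,-0.67,-1,0.5,0],[0.4,-0.67,-1,0.5,0],[0.4,-0.67,-1,0.5,0],[0.4,-0.67,-1,0.5,0],[0.4,-0.67,-1,0.5,0]],
  ],
)

```text
clock: 2.7
tcp_pos: [619.9, -68.5, 92.6]
tool_rot: [[-1.0, -0.001, 0.001], [-0.001, 1.0, -0.0], [-0.001, -0.0, -1.0]]
contact_force: [-0.3, -0.2, -0.4]
width: 0.597
gripper_force: 0.0
```

drive_tool(
  rows=[
    [[0.4,0,-0.078,0.1,0],[0.4,0,-0.078,0.2,0],[0.4,0,-0.078,0.3,0],[0.4,0,-0.078,0.37,0],[0.4,0,-0.078,0.37,0],[0.4,0,-0.078,0.37,0],[1,0,-0.078,0.37,0],[1,0,-0.078,0.37,0],[1,0,-0.078,0.37,0],[1,0,-0.078,0.37,0],[1,0,-0.078,0.37,0],[1,0,-0.078,0.37,0]],
  ],
)

```text
clock: 3.9
tcp_pos: [621.1, -86.1, 18.8]
tool_rot: [[-1.0, 0.002, 0.003], [0.002, 1.0, -0.0], [-0.003, -0.0, -1.0]]
contact_force: [-0.3, 0.6, 6.3]
width: 0.263
gripper_force: 58.9
```

drive_tool(
  rows=[
    [[1,0,0,-0.05,0],[1,0,0,-0.15,0],[1,0,0,-0.3,0],[1,0,0,-0.45,0],[1,0,0,-0.45,0],[1,0,0,-0.45,0]],
  ],
)

```text
clock: 4.5
tcp_pos: [620.6, -86.1, 108.5]
tool_rot: [[-1.0, 0.002, 0.002], [0.002, 1.0, -0.0], [-0.002, -0.0, -1.0]]
contact_force: [-0.2, 0.0, 0.0]
width: 0.259
gripper_force: 58.7
```

Run:
```python
from rig import ctrl
import cv2
o=ctrl.observe();print(o['tcp_pos'],o['joints'],o['width'])
f=ctrl.grab_frame('scene')['image'][:,:,::-1]; cv2.imwrite('pics/g1.png',f[90:330,100:440])
```

```text
[620.57020637 -86.05558461 108.51220835] [-2.65873539e-01  4.68330177e-01 -2.94101036e-02  1.07085691e+00
  8.10008947e-05 -2.63996190e-01] 0.25850120427723683
```

View pics/g1.png

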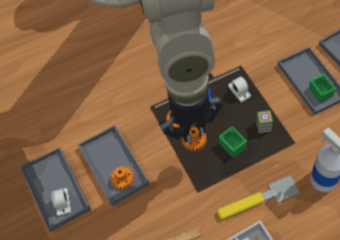

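The crop shows the gear lifted in the gripper at about (195,137), and the other parts haven't moved. Next it goes to the gear tray.

drive_tool(
  rows=[
    [[1,0.618,-0.852,0,0],[1,0.618,-0.852,0,0],[1,0.618,-0.852,0,0],[1,0.618,-0.852,0,0],[1,0.618,-0.852,0,0],[1,0.618,-0.852,0,0],[1,0.618,-0.852,0,0],[1,0.618,-0.852,0,0],[1,0.618,-0.852,0,0]],
  ],
)

```text
clock: 5.45
tcp_pos: [496.8, -254.7, 107.0]
tool_rot: [[-1.0, -0.001, -0.0], [-0.001, 1.0, 0.0], [0.0, 0.0, -1.0]]
contact_force: [0.1, 0.6, 0.6]
width: 0.26
gripper_force: 58.9
```

drive_tool(
  rows=[
    [[1,0,0,0.1,0],[1,0,0,0.2,0],[1,0,0,0.3,0],[1,0,0,0.38,0],[1,0,0,0.41,0],[1,0,0,0.425,0],[1,0,0,0.435,0],[1,0,0,0.442,0],[1,0,0,0.442,0],[1,0,0,0.442,0]],
  ],
)

```text
clock: 6.45
tcp_pos: [496.8, -256.2, 19.8]
tool_rot: [[-1.0, 0.002, 0.002], [0.002, 1.0, -0.0], [-0.002, -0.0, -1.0]]
contact_force: [0.2, 2.1, 4.4]
width: 0.257
gripper_force: 59.1
```

drive_tool(
  rows=[
    [[0.6,0,0,0,0],[0.5,0,0,0,0],[0.5,0,0,0,0],[0.5,0,0,0,0],[0.5,0,0,-0.05,0],[0.5,0,0,-0.15,0],[0.5,0,0,-0.3,0],[0.5,0,0,-0.5,0],[0.5,0,0,-0.5,0],[0.5,0,0,-0.5,0]],
  ],
)

```text
clock: 7.45
tcp_pos: [497.0, -256.7, 120.7]
tool_rot: [[-1.0, 0.002, 0.003], [0.002, 1.0, -0.002], [-0.003, -0.002, -1.0]]
contact_force: [0.2, 0.4, 0.1]
width: 0.503
gripper_force: 0.0
```

drive_tool(
  rows=[
    [[0.4,-0.085,1,0,-0.019],[0.4,-0.085,1,0,-0.019],[0.4,-0.085,1,0,-0.019],[0.4,-0.085,1,0,-0.019],[0.4,-0.085,1,0,-0.019],[0.4,-0.085,1,0,-0.019],[0.4,-0.085,1,0,-0.019]],
  ],
)

```text
clock: 8.15
tcp_pos: [513.1, -56.7, 118.3]
tool_rot: [[-0.998, -0.057, -0.001], [-0.057, 0.998, -0.0], [0.001, -0.0, -1.0]]
contact_force: [-0.2, 0.4, -0.2]
width: 0.599
gripper_force: 0.0
```

Run:
```python
from rig import ctrl
import cv2,numpy as np
from m import *
np.set_printoptions(precision=2,suppress=True)
o=ctrl.observe();print(o['tcp_pos'])
R=np.array(o['tool_rot']);d=np.array([514,92,0])-o['tcp_pos'];print((R.T@d)/200,R[:,1])
f=ctrl.grab_frame('scene')['image'][:,:,::-1]; cv2.imwrite('pics/g2.png',cv2.resize(f[200:330,100:300],None,fx=3,fy=3))
```

```text
[513.09 -56.71 118.28]
[-0.05  0.74  0.59] [-0.06  1.   -0.  ]
```

View pics/g2.png

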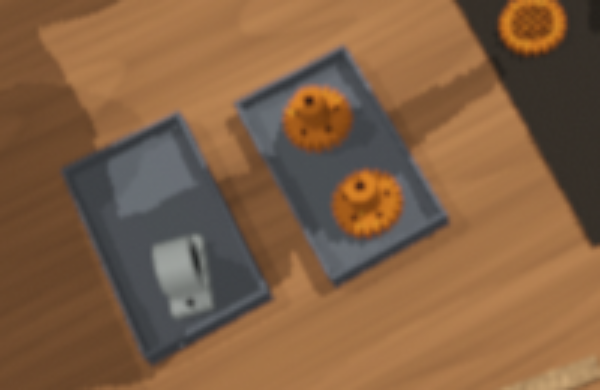

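The gear stands upright in its tray at crop (318,118). The failed gear is still on the plate. The bearing block is next.

drive_tool(
  rows=[
    [[0.4,-0.047,0.742,0,0],[0.4,-0.047,0.742,0,0],[0.4,-0.047,0.742,0,0],[0.4,-0.047,0.742,0,0],[0.4,-0.047,0.742,0,0],[0.4,-0.047,0.742,0.2,0],[0.4,-0.047,0.742,0.35,0],[0.4,-0.047,0.742,0.45,0],[0.4,-0.047,0.742,0.495,0],[0.4,-0.047,0.742,0.495,0],[0.4,-0.047,0.742,0.495,0]],
  ],
)

```text
clock: 9.3
tcp_pos: [515.1, 91.5, 20.6]
tool_rot: [[-0.998, -0.056, 0.001], [-0.056, 0.998, -0.0], [-0.001, -0.0, -1.0]]
contact_force: [-0.1, 0.9, -0.1]
width: 0.601
gripper_force: 0.0
```

drive_tool(
  rows=[
    [[1,0,0,0,0],[1,0,0,0,0],[1,0,0,0,0],[1,0,0,0,0],[1,0,0,0,0],[1,0,0,0,0]],
  ],
)

```text
clock: 9.9
tcp_pos: [515.5, 92.6, 21.3]
tool_rot: [[-0.998, -0.058, 0.003], [-0.058, 0.998, -0.0], [-0.003, -0.001, -1.0]]
contact_force: [-0.4, -0.8, 5.8]
width: 0.27
gripper_force: 59.4
```

drive_tool(
  rows=[
    [[1,0,0,-0.05,0],[1,0,0,-0.15,0],[1,0,0,-0.3,0],[1,0,0,-0.45,0],[1,0,0,-0.45,0],[1,0,0,-0.45,0]],
  ],
)

```text
clock: 10.5
tcp_pos: [514.7, 92.8, 110.9]
tool_rot: [[-0.998, -0.058, 0.002], [-0.058, 0.998, 0.0], [-0.002, 0.0, -1.0]]
contact_force: [0.2, -0.2, -1.5]
width: 0.267
gripper_force: 58.7
```

drive_tool(
  rows=[
    [[1,0,-1,0,0],[1,0,-1,0,0],[1,0,-1,0,0],[1,0,-1,0,0],[1,0,-1,0,0],[1,0,-1,0,0],[1,0,-1,0,0]],
  ],
)

```text
clock: 11.2
tcp_pos: [524.7, -106.0, 108.8]
tool_rot: [[-0.998, -0.058, -0.002], [-0.058, 0.998, 0.001], [0.002, 0.002, -1.0]]
contact_force: [-0.1, 1.2, -1.1]
width: 0.27
gripper_force: 59.1
```

Run:
```python
from rig import ctrl
import numpy as np
np.set_printoptions(precision=3,suppress=True)
o=ctrl.observe();print(o['tcp_pos'],o['width'],o['gripper_force'])
R=np.array(o['tool_rot']);d=np.array([484,-388.7,111])-o['tcp_pos'];print((R.T@d)/200,R[:,1])
```

```text
[ 524.713 -105.965  108.842] 0.2703298410342508 59.11272704601288
[ 0.286 -1.399 -0.012] [-0.058  0.998  0.002]
```

drive_tool(
  rows=[
    [[1,0.286,-1,0,0],[1,0.286,-1,0,0],[1,0.286,-1,0,0],[1,0.286,-1,0,0],[1,0.286,-1,0,0],[1,0.286,-1,0,0]],
  ],
)

```text
clock: 11.8
tcp_pos: [480.1, -309.8, 109.4]
tool_rot: [[-0.998, -0.057, -0.0], [-0.057, 0.998, 0.001], [0.0, 0.001, -1.0]]
contact_force: [-0.1, 0.6, -0.8]
width: 0.269
gripper_force: 59.3
```

drive_tool(
  rows=[
    [[1,0,-0.4,0,0.013],[1,0,-0.4,0,0.013],[1,0,-0.4,0,0.013],[1,0,-0.4,0,0.013],[1,0,-0.4,0,0.013],[1,0,-0.4,0,0.013]],
  ],
)

```text
clock: 12.4
tcp_pos: [485.2, -387.6, 109.8]
tool_rot: [[-1.0, -0.019, -0.001], [-0.019, 1.0, 0.001], [0.001, 0.001, -1.0]]
contact_force: [-0.0, -0.3, -0.6]
width: 0.27
gripper_force: 59.3
```

drive_tool(
  rows=[
    [[1,0,0,0.1,0],[1,0,0,0.2,0],[1,0,0,0.3,0],[1,0,0,0.38,0],[1,0,0,0.41,0],[1,0,0,0.425,0],[1,0,0,0.435,0],[1,0,0,0.442,0],[1,0,0,0.442,0],[1,0,0,0.442,0]],
  ],
)

```text
clock: 13.4
tcp_pos: [485.3, -390.3, 22.3]
tool_rot: [[-1.0, -0.017, 0.001], [-0.017, 1.0, -0.001], [-0.001, -0.001, -1.0]]
contact_force: [-0.6, 0.7, 2.3]
width: 0.267
gripper_force: 59.4
```

drive_tool(
  rows=[
    [[0.6,0,0,0,0],[0.5,0,0,0,0],[0.5,0,0,0,0],[0.5,0,0,0,0],[0.5,0,0,-0.05,0],[0.5,0,0,-0.15,0],[0.5,0,0,-0.3,0],[0.5,0,0,-0.5,0],[0.5,0,0,-0.5,0],[0.5,0,0,-0.5,0]],
  ],
)

```text
clock: 14.4
tcp_pos: [485.7, -390.7, 123.5]
tool_rot: [[-1.0, -0.017, 0.003], [-0.017, 1.0, -0.003], [-0.003, -0.003, -1.0]]
contact_force: [-0.5, -0.4, -0.0]
width: 0.502
gripper_force: 0.0
```

drive_tool(
  rows=[
    [[0.5,-0.06,1,0,0.16],[0.5,-0.06,1,0,0.16],[0.5,-0.06,1,0,0.16],[0.5,-0.06,1,0,0.16],[0.5,-0.06,1,0,0.16],[0.5,-0.06,1,0,0.16],[0.5,-0.06,1,0,0.16]],
  ],
)

```text
clock: 15.1
tcp_pos: [493.4, -190.2, 121.0]
tool_rot: [[-0.884, 0.467, -0.001], [0.467, 0.884, 0.0], [0.0, -0.0, -1.0]]
contact_force: [0.8, -0.0, 0.0]
width: 0.497
gripper_force: 0.0
```

Run:
```python
from rig import ctrl
import numpy as np,cv2
np.set_printoptions(precision=3,suppress=True)
f=ctrl.grab_frame('top');np.savez('top1.npz',**f);f=f['image'][:,:,::-1]; cv2.imwrite('pics/t1.png',cv2.resize(f[130:270,260:520],None,fx=3,fy=3))
o=ctrl.observe();print(o['tcp_pos'],o['width'],o['gripper_force'])
R=np.array(o['tool_rot']);d=np.array([509,8.5,111])-o['tcp_pos'];print((R.T@d)/200,np.degrees(np.arctan2(R[1,1],R[0,1])))
```

```text
[ 493.456 -190.733  121.073] 0.5024489411110338 0.0
[0.397 0.917 0.05 ] 62.124168282766334
```

View pics/t1.png

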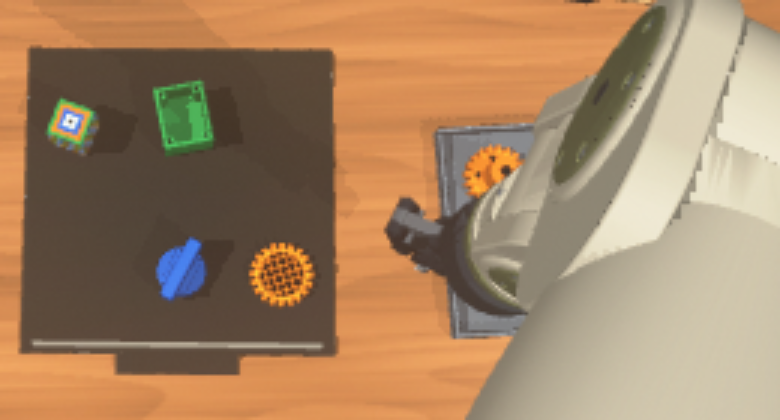

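The plate still holds the tower, housing, knob and failed gear, undisturbed. The wing runs from about (168,298) to (193,240) in the crop. I'll refine its angle with a mask before gripping.

Run:
```python
from m import *
np.set_printoptions(precision=1,suppress=True)
T=Cam(dict(np.load('top1.npz')))
c=T.hsv[205:236,308:334]; m=(c[...,0]>100)&(c[...,0]<125)&(c[...,1]>100); print(np.percentile(c[m][:,2],[10,30,50,70,90]))
for v in (170,190,205,220):
    w=T.mask((100,100,v),(125,255,255),(308,205,334,236),8); q=cv2.minAreaRect(w.astype(np.float32)); P=T.ray(cv2.boxPoints(q),43)
    L=np.linalg.norm(np.diff(P,axis=0),axis=1); i=np.argmax(L[:2]); e=P[i+1]-P[i]; e*=np.sign(e[0]); print(v,P.mean(0),L,np.degrees(np.arctan2(e[1],e[0])))
```

```text
[151.  180.  213.5 228.3 239. ]
170 [510.8  12.5  43. ] [50.7 23.4 50.7] -28.078985770807417
190 [511.   12.6  43. ] [50.1 22.4 50. ] -28.920297488445772
205 [511.1  12.6  43. ] [49.7 21.7 49.7] -29.24555392584971
220 [511.1  12.5  43. ] [49.2 20.9 49.1] -29.578777222197548
```

drive_tool(
  rows=[
    [[0.4,0.396,0.926,0,0.006],[0.4,0.396,0.926,0,0.006],[0.4,0.396,0.926,0,0.006],[0.4,0.396,0.926,0,0.006],[0.4,0.396,0.926,0,0.006],[0.4,0.396,0.926,0.1,0.006],[0.4,0.396,0.926,0.2,0.006],[0.4,0.396,0.926,0.35,0.006],[0.4,0.396,0.926,0.43,0.006],[0.4,0.396,0.926,0.48,0.006],[0.4,0.396,0.926,0.48,0.006],[0.4,0.396,0.926,0.48,0.006]],
  ],
)

```text
clock: 16.35
tcp_pos: [510.5, 10.1, 25.9]
tool_rot: [[-0.875, 0.484, 0.0], [0.484, 0.875, -0.0], [-0.0, 0.0, -1.0]]
contact_force: [1.0, -0.1, 0.9]
width: 0.598
gripper_force: 0.0
```

drive_tool(
  rows=[
    [[0.6,0,0,0,0],[0.7,0,0,0,0],[1,0,0,0,0],[1,0,0,0,0],[1,0,0,0,0],[1,0,0,0,0],[1,0,0,0,0],[1,0,0,0,0]],
  ],
)

```text
clock: 17.15
tcp_pos: [510.7, 11.0, 26.4]
tool_rot: [[-0.876, 0.483, 0.002], [0.483, 0.876, -0.0], [-0.002, 0.001, -1.0]]
contact_force: [-0.0, -0.4, 5.9]
width: 0.12
gripper_force: 60.1
```

drive_tool(
  rows=[
    [[1,0,0,-0.05,0],[1,0,0,-0.15,0],[1,0,0,-0.3,0],[1,0,0,-0.45,0],[1,0,0,-0.45,0],[1,0,0,-0.45,0]],
  ],
)

```text
clock: 17.75
tcp_pos: [510.3, 11.1, 116.3]
tool_rot: [[-0.876, 0.483, 0.002], [0.483, 0.876, -0.0], [-0.002, 0.001, -1.0]]
contact_force: [-0.2, -0.2, -0.5]
width: 0.119
gripper_force: 59.3
```

drive_tool(
  rows=[
    [[1,0.41,0.87,0,-0.186],[1,0.41,0.87,0,-0.186],[1,0.41,0.87,0,-0.186],[1,0.41,0.87,0,-0.186],[1,0.41,0.87,0,-0.186],[1,0.41,0.87,0,-0.186],[1,0.41,0.87,0,-0.186],[1,0.41,0.87,0,-0.186]],
  ],
)

```text
clock: 18.55
tcp_pos: [521.8, 201.6, 115.0]
tool_rot: [[-0.997, -0.077, -0.001], [-0.077, 0.997, -0.0], [0.001, -0.0, -1.0]]
contact_force: [0.2, 0.5, -0.6]
width: 0.122
gripper_force: 59.3
```

Run:
```python
from rig import ctrl
import numpy as np,cv2
np.set_printoptions(precision=3,suppress=True)
o=ctrl.observe();print(o['tcp_pos'],o['width'],o['gripper_force'])
R=np.array(o['tool_rot']);d=np.array([535,397,115])-o['tcp_pos'];print((R.T@d)/200,np.degrees(np.arctan2(R[1,1],R[0,1])))
f=ctrl.grab_frame('scene')['image'][:,:,::-1]; cv2.imwrite('pics/k1.png',cv2.resize(f[80:280,240:500],None,fx=3,fy=3))
```

```text
[521.821 201.634 114.995] 0.12204573065179929 59.308000802993774
[-0.141  0.969 -0.   ] 94.43737015462395
```

View pics/k1.png

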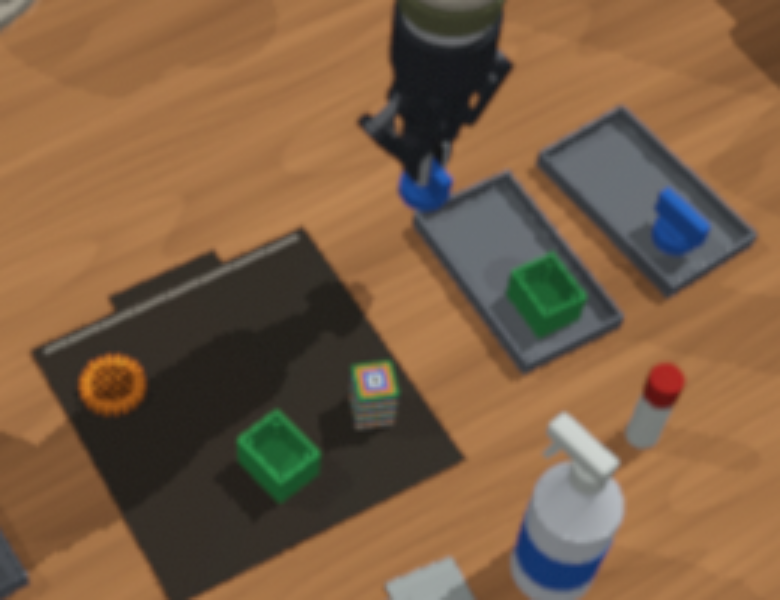

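The knob hangs upright in the gripper at crop (425,190). The -x half of the knob tray is free, around (600,150).

drive_tool(
  rows=[
    [[1,-0.141,0.969,0,0],[1,-0.141,0.969,0,0],[1,-0.141,0.969,0,0],[1,-0.141,0.969,0,0],[1,-0.141,0.969,0,0],[1,-0.141,0.969,0,0],[1,-0.141,0.969,0,0],[1,-0.141,0.969,0,0]],
  ],
)

```text
clock: 19.4
tcp_pos: [535.1, 396.6, 115.7]
tool_rot: [[-0.997, -0.077, -0.0], [-0.077, 0.997, -0.0], [0.0, -0.0, -1.0]]
contact_force: [-0.1, -1.0, -0.1]
width: 0.13
gripper_force: 59.3
```

drive_tool(
  rows=[
    [[1,0,0,0.1,0],[1,0,0,0.2,0],[1,0,0,0.3,0],[1,0,0,0.38,0],[1,0,0,0.41,0],[1,0,0,0.425,0],[1,0,0,0.435,0],[1,0,0,0.442,0],[1,0,0,0.442,0],[1,0,0,0.442,0]],
  ],
)

```text
clock: 20.4
tcp_pos: [535.2, 398.7, 27.7]
tool_rot: [[-0.997, -0.08, 0.001], [-0.08, 0.997, 0.001], [-0.001, 0.0, -1.0]]
contact_force: [0.1, -0.3, 0.1]
width: 0.119
gripper_force: 59.3
```

Not touching yet, so I'll ease it down slightly.

drive_tool(
  rows=[
    [[1,0,0,0.003,0],[1,0,0,0.005,0],[1,0,0,0.005,0],[1,0,0,0.005,0]],
  ],
)

```text
clock: 20.8
tcp_pos: [535.2, 398.7, 27.4]
tool_rot: [[-0.997, -0.08, 0.001], [-0.08, 0.997, 0.001], [-0.001, 0.001, -1.0]]
contact_force: [-1.8, -0.2, 5.5]
width: 0.121
gripper_force: 60.2
```

drive_tool(
  rows=[
    [[0.75,0,0,0,0],[0.6,0,0,0,0],[0.6,0,0,0,0],[0.6,0,0,0,0],[0.6,0,0,-0.05,0],[0.6,0,0,-0.15,0],[0.6,0,0,-0.3,0],[0.6,0,0,-0.5,0],[0.6,0,0,-0.5,0],[0.6,0,0,-0.5,0]],
  ],
)

```text
clock: 21.8
tcp_pos: [535.9, 399.1, 128.3]
tool_rot: [[-0.997, -0.08, 0.003], [-0.08, 0.997, 0.002], [-0.004, 0.002, -1.0]]
contact_force: [0.8, -0.4, -0.7]
width: 0.396
gripper_force: 0.0
```

drive_tool(
  rows=[
    [[0.2,-0.3,-1,0,-0.018],[0.2,-0.3,-1,0,-0.018],[0.2,-0.3,-1,0,-0.018],[0.2,-0.3,-1,0,-0.018],[0.2,-0.3,-1,0,-0.018],[0.2,-0.3,-1,0,-0.018],[0.2,-0.3,-1,0,-0.018],[0.2,-0.3,-1,0,-0.018]],
  ],
)

```text
clock: 22.6
tcp_pos: [609.6, 205.4, 125.6]
tool_rot: [[-0.99, -0.138, -0.001], [-0.138, 0.99, 0.0], [0.001, 0.0, -1.0]]
contact_force: [-0.8, 0.1, 0.6]
width: 0.801
gripper_force: 0.0
```

Run:
```python
from rig import ctrl
import numpy as np,cv2
from m import *
np.set_printoptions(precision=3,suppress=True)
f=ctrl.grab_frame('top');T=Cam(f)
h=T.mask((45,80,30),(80,255,255),(305,150,338,187),8); c=np.vstack([h]).astype(np.float32)
q=cv2.approxPolyDP(cv2.convexHull(c),1.2,True)[:,0]; print('hull at z37\n',T.ray(q,37)); print(q)
o=ctrl.observe();print(o['tcp_pos'],o['width'])
R=np.array(o['tool_rot']);d=np.array([633,3.5,115])-o['tcp_pos'];print((R.T@d)/200,np.degrees(np.arctan2(R[1,1],R[0,1])))
```

```text
hull at z37
 [[660.944 -11.845  37.   ]
 [606.029 -20.388  37.   ]
 [599.318  16.771  37.   ]
 [654.449  25.919  37.   ]]
[[326.188 156.312]
 [330.312 178.438]
 [314.938 181.562]
 [310.688 159.312]]
[609.7   205.601 125.792] 0.8028477802841002
[ 0.024 -1.017  0.054] 97.95727975457868
```

drive_tool(
  rows=[
    [[0.25,0.024,-1,0,-0.006],[0.25,0.024,-1,0,-0.006],[0.25,0.024,-1,0,-0.006],[0.25,0.024,-1,0,-0.006],[0.25,0.024,-1,0,-0.006],[0.25,0.024,-1,0,-0.006],[0.25,0.024,-1,0,-0.006]],
  ],
)

```text
clock: 23.35
tcp_pos: [632.7, 6.9, 126.0]
tool_rot: [[-0.988, -0.157, -0.0], [-0.157, 0.988, 0.001], [0.0, 0.001, -1.0]]
contact_force: [-0.1, -0.1, -0.3]
width: 0.75
gripper_force: 0.0
```

drive_tool(
  rows=[
    [[0.25,0,-0.02,0,0],[0.25,0,-0.02,0.2,0],[0.25,0,-0.02,0.35,0],[0.25,0,-0.02,0.45,0],[0.25,0,-0.02,0.52,0],[0.25,0,-0.02,0.54,0],[0.25,0,-0.02,0.54,0],[0.25,0,-0.02,0.54,0]],
  ],
)

```text
clock: 24.15
tcp_pos: [634.7, 1.3, 19.3]
tool_rot: [[-0.988, -0.155, 0.002], [-0.155, 0.988, -0.0], [-0.002, -0.0, -1.0]]
contact_force: [-0.5, 0.8, -0.4]
width: 0.746
gripper_force: 0.0
```

drive_tool(
  rows=[
    [[0.4,0,0,0,0],[0.5,0,0,0,0],[1,0,0,0,0],[1,0,0,0,0],[1,0,0,0,0],[1,0,0,0,0],[1,0,0,0,0]],
  ],
)

```text
clock: 24.85
tcp_pos: [634.7, 0.9, 19.5]
tool_rot: [[-0.988, -0.155, 0.002], [-0.155, 0.988, -0.0], [-0.002, -0.001, -1.0]]
contact_force: [0.1, 0.5, 6.3]
width: 0.455
gripper_force: 61.8
```

drive_tool(
  rows=[
    [[1,0,0,-0.05,0],[1,0,0,-0.15,0],[1,0,0,-0.3,0],[1,0,0,-0.45,0],[1,0,0,-0.45,0],[1,0,0,-0.45,0]],
  ],
)

```text
clock: 25.45
tcp_pos: [634.2, 1.0, 109.2]
tool_rot: [[-0.988, -0.155, 0.002], [-0.155, 0.988, -0.0], [-0.002, -0.0, -1.0]]
contact_force: [-0.3, -0.8, -0.6]
width: 0.455
gripper_force: 61.1
```

drive_tool(
  rows=[
    [[1,0.135,0.69,0,0.06],[1,0.135,0.69,0,0.06],[1,0.135,0.69,0,0.06],[1,0.135,0.69,0,0.06],[1,0.135,0.69,0,0.06],[1,0.135,0.69,0,0.06],[1,0.135,0.69,0,0.06]],
  ],
)

```text
clock: 26.15
tcp_pos: [585.9, 132.0, 107.6]
tool_rot: [[-0.999, 0.035, -0.001], [0.035, 0.999, -0.0], [0.001, -0.0, -1.0]]
contact_force: [0.1, -0.5, -1.7]
width: 0.454
gripper_force: 61.1
```

Run:
```python
from rig import ctrl
import numpy as np,cv2
np.set_printoptions(precision=3,suppress=True)
o=ctrl.observe();print(o['tcp_pos'],o['width'],o['gripper_force'])
R=np.array(o['tool_rot']);d=np.array([537,265,109])-o['tcp_pos'];print((R.T@d)/200,np.degrees(np.arctan2(R[1,1],R[0,1])))
```

```text
[585.936 132.036 107.579] 0.4544076855711099 61.089452505111694
[ 0.268  0.656 -0.007] 87.99716490214863
```

drive_tool(
  rows=[
    [[1,0.268,0.656,0,0],[1,0.268,0.656,0,0],[1,0.268,0.656,0,0],[1,0.268,0.656,0,0],[1,0.268,0.656,0,0],[1,0.268,0.656,0,0],[1,0.268,0.656,0,0]],
  ],
)

```text
clock: 26.85
tcp_pos: [537.3, 264.6, 108.0]
tool_rot: [[-0.999, 0.036, 0.0], [0.036, 0.999, -0.0], [-0.0, -0.0, -1.0]]
contact_force: [-0.2, -0.3, -0.4]
width: 0.451
gripper_force: 61.1
```

drive_tool(
  rows=[
    [[1,0,0,0.1,0],[1,0,0,0.2,0],[1,0,0,0.3,0],[1,0,0,0.38,0],[1,0,0,0.41,0],[1,0,0,0.425,0],[1,0,0,0.435,0],[1,0,0,0.442,0],[1,0,0,0.442,0],[1,0,0,0.442,0]],
  ],
)

```text
clock: 27.85
tcp_pos: [537.1, 266.4, 20.5]
tool_rot: [[-0.999, 0.033, 0.001], [0.033, 0.999, 0.0], [-0.001, 0.0, -1.0]]
contact_force: [-0.1, -0.1, 0.7]
width: 0.451
gripper_force: 61.2
```

drive_tool(
  rows=[
    [[1,0,0,0.003,0],[1,0,0,0.004,0],[1,0,0,0.004,0],[1,0,0,0.004,0]],
  ],
)

```text
clock: 28.25
tcp_pos: [537.1, 266.4, 20.5]
tool_rot: [[-0.999, 0.033, 0.002], [0.033, 0.999, 0.0], [-0.002, 0.0, -1.0]]
contact_force: [-0.7, -0.7, 8.2]
width: 0.451
gripper_force: 62.1
```

Contact made. I'll release, lift and move clear of the camera's view of the trays.

drive_tool(
  rows=[
    [[0.5,0,0,0,0],[0.4,0,0,0,0],[0.35,0,0,0,0],[0.35,0,0,0,0],[0.35,0,0,-0.05,0],[0.35,0,0,-0.15,0],[0.35,0,0,-0.3,0],[0.35,0,0,-0.6,0],[0.35,0,0,-0.9,0],[0.35,0,0,-0.9,0],[0.35,0,0,-0.9,0]],
  ],
)

```text
clock: 29.35
tcp_pos: [538.8, 267.1, 204.4]
tool_rot: [[-0.999, 0.033, 0.008], [0.033, 0.999, 0.003], [-0.008, 0.003, -1.0]]
contact_force: [0.3, -0.3, -0.0]
width: 0.651
gripper_force: 0.0
```

drive_tool(
  rows=[
    [[0.35,0.6,-0.9,0,0],[0.35,0.6,-0.9,0,0],[0.35,0.6,-0.9,0,0],[0.35,0.6,-0.9,0,0],[0.35,0.6,-0.9,0,0],[0.35,0.6,-0.9,0,0],[0.35,0.6,-0.9,0,0],[0.35,0.6,-0.9,0,0]],
  ],
)

```text
clock: 30.15
tcp_pos: [411.1, 90.8, 198.7]
tool_rot: [[-0.999, 0.033, 0.0], [0.033, 0.999, 0.0], [-0.0, 0.0, -1.0]]
contact_force: [-0.6, 0.2, -0.0]
width: 0.654
gripper_force: 0.0
```

Run:
```python
from rig import ctrl
import numpy as np,cv2
a=ctrl.grab_frame('top')['image'][:,:,::-1]; b=ctrl.grab_frame('scene')['image'][:,:,::-1]
cv2.imwrite('pics/f.png',np.vstack([cv2.resize(a[140:260,120:520],(800,240)),cv2.resize(b[100:330,110:500],(610,360))] if 0 else [cv2.resize(a[140:260,120:520],(790,237)),cv2.resize(b[100:279,100:496],(790,357))]))
o=ctrl.observe();print(o['clock'],o['tcp_pos'])
```

```text
30.25 [411.06487583  90.99232978 198.62201994]
```

View pics/f.png

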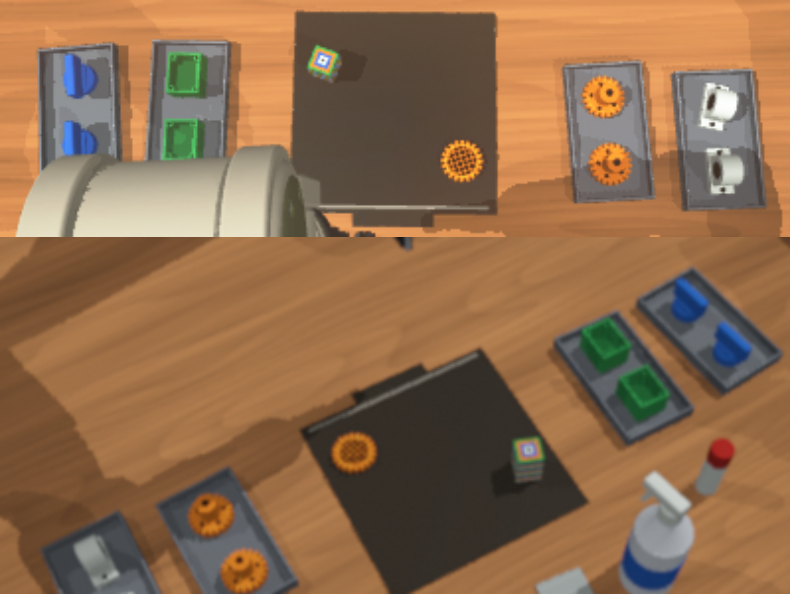

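All four parts stand upright in the free halves of their matching trays. The tower (324,62) and the failed gear (461,160) are still on the plate where they were.

```bash
python3 -c "
from rig import ctrl
print(ctrl.job_done())"
```

```text
the job is handed in; nothing more can be done
None
```

The job is handed in: the gear, bearing block, wing knob and housing each stand upright in their matching tray, the purge tower and failed gear are still in place on the plate, and it took about 30 s of the 96 s allowed.

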